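# Stack the test sieves on the shaker

### The job

Put the small set of test sieves together on the sieve shaker, one piece at a time from the bottom up: first the receiver pan, on it the fine-mesh sieve, then the coarse-mesh sieve, and last the lid. Each piece must sit level and fully home in the one below, with nothing touching the finished stack, and the square white bottle and the amber dropper bottle standing among the pieces must not be knocked over or pushed aside.

Things in the scene. Friction and masses are not known exactly. Their poses are not given: they have to be found in the camera images.
- shaker_seat (a point): Sieve shaker, fixed to the bench: a round white machine 100 mm across, its deck 36 mm above the bench with a dial and a switch, and in the middle an aluminium collar for the pan's spigot (62 mm outside, 53 mm bore, 10 mm deep). This point is the centre of the collar's top rim, 46 mm above the bench; z up.
- pan_center (a point): Receiver pan, loose: round steel cup, open on top, plain closed floor (no mesh). 33 mm tall: spigot 7, frame 26. Frame 62 mm outside, bore 53; the tapered spigot under it (38 mm wide at the bottom, 48.6 at the top) enters the bore below until the frame rests on that rim, 2 mm play. Point on its axis half-way up, 16.5 mm above its underside; z up its axis. 0.11 kg.
- fine_sieve_center (a point): Fine-mesh sieve, loose: the lowest of the steel rings, with a close grey wire mesh (2.2 mm pitch). 29 mm tall in all: spigot 7 mm, frame 22 mm. Frame, bore and spigot diameters as for the pan. Point on its axis half-way up, 14.5 mm above its underside; z up its axis. About 0.09 kg.
- coarse_sieve_center (a point): Coarse-mesh sieve, loose: the tallest steel ring, with a wide, open wire mesh (9 mm pitch, dark between the wires). 41 mm tall in all: spigot 7 mm, frame 34 mm. Frame, bore and spigot diameters as for the pan. Point on its axis half-way up, 20.5 mm above its underside; z up its axis. About 0.13 kg.
- lid_center (a point): Lid, loose: a steel disc 62 mm across and 4 mm thick with an upright black knob (18 mm diameter, 24 mm tall) in the middle and the same 7 mm spigot beneath. 35 mm tall in all: spigot 0 to 7, disc 7 to 11, knob 11 to 35 mm. Point on its axis half-way up, 17.5 mm above its underside; z up its axis. Lift it by the knob. About 0.08 kg.
- square_bottle: White square bottle with a white screw cap, a loose bystander, 60 x 60 mm and 124 mm tall; origin at the centre of its underside. Not to be moved.
- dropper: Amber dropper bottle with a black cap, a loose bystander, 38 mm across and 84 mm tall; origin at the centre of its underside. Not to be moved.

How it is judged:
By the outcome, as a careful person would: the job done as asked, in the order asked, and still so for the second after the job is handed in, with the robot touching nothing.
It also fails if it takes over 122 s, if anything falls off the work surface, if the arm or the gripper's body presses on something with over 40 N, if the wrist force passes 120 N, or if a joint passes its speed limit or range.

### The arm

A 6-joint arm with a two-finger parallel gripper is mounted at the origin on a cart in front of the work surface, level with it; the furniture and walls round the work are solid. World frame = base frame: x ahead of the robot, y to its left, z up, the work surface at z = 0. Lengths are in mm, angles in degrees, forces in N, time in s.
With the tool pointing down it reaches from about 250 to 850 mm from the base axis. Payload 12.5 kg.
Tool frame: the origin (TCP) lies at the very end of the fingers, on their centre line; the grasp point (between the pads) lies 19 mm behind it; z points along the fingers, y is the direction in which the jaws open and shut (so a half turn about z gives the same grasp; the last joint's range is limited). The gripper opens to 93 mm and grips with 3 to 60 N. Pads are 15 mm wide; open, the fingers measure 128 mm over their backs; the gripper's body (75 mm by 188 mm) begins 65 mm behind the grasp point.
Start: joints at [-4.847, 20.094, 94.641, -0, 65.266, -4.847], TCP at [549.986, 0.027, 218.633] pointing down, gripper open.
Joint ranges: [-157.81, 157.81], [-45, 120.19], [0.68, 151.7], [-89.99, 269.99], [4.06, 180], [-164.3, 164.3]. Speed limits (degrees/s): [127.2, 127.2, 159.86, 180, 180, 180].

### API

Orientations are given as a 3x3 rotation matrix whose columns are the frame's x, y, z axes.
In Python, from rig import telemetry, cams, manip gives the robot as it stands. The module is installed in compiled form; this text tells all that it offers.
- The arm moves only by the tool play_rows, never from a script. Its argument "increments" is a list of rows, each an object with "translation": the shift along the tool's x, y, z in m, a list of three; "rotation": the turn, a rotation vector about the tool's x, y, z in degrees, a list of three; "grip": the closure, from 0 (fully open) to 1 (shut). In form: [{"translation": [dx, dy, dz], "rotation": [rx, ry, rz], "grip": grip}, ...]. A call has 1 to 10 rows; each row is the pose to reach, as a shift and turn from the pose measured when the call began, along the tool's axes at that moment; what a row does not reach only later rows make up. A row lasts 1/10 s, in which the tool goes at most 50 mm and 8.59 degrees, less where a joint would pass 70% of its speed; a pose out of reach is approached as far as the arm can. A call with a gripper value outside its range is refused whole. The fingers move at their own pace and stop on an object; "force" is the grip in N (left out, the last holds). Time passes only in rows, so rows that repeat a pose let the fingers close. It gives the time, the measured TCP pose, the force and the opening at its end, in the units of the state.
- telemetry.sense(): the state, without advancing time (a new reading comes with each control period).
- cams.get_image(name): name is "scene" or "side" or "wrist"; returns a dict with "pixels" (420x560x3 uint8, red, green, blue), "intrinsics" (3x3 intrinsics, pixels), "k1" (the pictures are not rectified: a ray, as slopes to the right and down, at radius r is drawn at 1 + k1 r^2 times it, then the intrinsics apply), "position" and "orientation" of the camera in the world; the wrist camera has in their place "mount" (4x4, takes a point from camera to tool coordinates, whose origin is the TCP and whose axes are the flange's). Camera axes: x right, y up, looking along -z (the intrinsics and any distortion apply to the point x, -y, -z); pixel columns grow to the right and rows downward; lengths in mm; the calibration is good to about 2 mm. A picture is of the moment at which its call begins: read the wrist's pose just before it. There is no depth.
- manip.finish_job(): hands the job in, once; it reports no verdict.
The state is a dict: "time_s": time; "qpos": joint angles; "qd": joint speeds; "tau": joint torques, N m; "position": TCP position; "ee_rot": TCP orientation; "contact_force": force on the tool from outside, world axes, zero at the start; "wrist_torque": the same for the moment, N m; "opening": opening from 0.0 (shut) to 1.0 (fully open).
Only numpy, scipy, OpenCV 4.12 (cv2) and the standard library are available. Lean on these libraries where they do the work, as an engineer would, in place of code of your own. Each camera call takes 0.05 s, during which the arm holds its last target. There are 200 camera calls.

## Working session

There is one attempt and no reset: what is moved stays moved. The work goes in short steps, Python scripts to look and compute and a tool call to move; the robot and the scene stay as the last step left them, time stands still between calls to the robot, and variables do not carry over. Pictures are saved under pics/ and viewed, about 12 in all and at most 16, crops included, and the job is handed in when it is done.

Besides the shell and the picture viewer there is one more tool, called after ">>>" in YAML: its name, and indented under it one key for each argument. play_rows: Moves the arm, as the interface text tells. Its arguments: {"type":"object","properties":{"increments":{"type":"array","items":{"type":"object","properties":{"translation":{"type":"array","items":{"type":"number"}},"rotation":{"type":"array","items":{"type":"number"}},"grip":{"type":"number"}}}},"force":{"type":"number"}},"required":["increments"]}

```bash
mkdir -p pics
python3 - <<'E'
from rig import telemetry,cams
import cv2
s=telemetry.sense();print(s['time_s'],s['position'],s['ee_rot'],s['opening'])
for n in ['scene','side','wrist']:
    im=cams.get_image(n);cv2.imwrite(f'pics/{n}0.png',im['pixels'][:,:,::-1])
    print(n,im['intrinsics'],im['k1'],im.get('position'),im.get('orientation'),im.get('mount'))
E
```

```text
0.0 [5.49664977e+02 4.09206978e-02 2.18094930e+02] [[-5.74318632e-06  9.99999321e-01 -1.16566341e-03]
 [ 9.99999997e-01  5.82648645e-06  7.14581859e-05]
 [ 7.14649291e-05 -1.16566300e-03 -9.99999318e-01]] 1.0027046896298142
scene [[511.242892     0.         278.77935232]
 [  0.         511.242892   213.00234501]
 [  0.           0.           1.        ]] 0.05613005338040388 [-181.08861957 -984.46219769  625.78713976] [[ 0.78204012  0.28959161 -0.55186045]
 [-0.6228962   0.33429757 -0.70728033]
 [-0.02033684  0.89687337  0.44181962]] None
side [[508.09372371   0.         279.31094752]
 [  0.         508.09372371 210.94629341]
 [  0.           0.           1.        ]] 0.03489056207947158 [221.71050903 832.768402   724.21947906] [[-0.95075376  0.1832541  -0.24997043]
 [-0.30993436 -0.55475561  0.77213141]
 [ 0.00282375  0.81158127  0.58423272]] None
wrist [[371.7197198    0.         279.54434075]
 [  0.         371.7197198  210.78463037]
 [  0.           0.           1.        ]] -0.07806992465445121 None None [[ 1.75600154e-03  9.56307494e-01  2.92357475e-01  8.22064073e+01]
 [ 9.99998057e-01 -1.94124986e-03  3.43530345e-04  4.84383772e-01]
 [ 8.96059550e-04  2.92356303e-01 -9.56309045e-01 -1.67010838e+02]
 [ 0.00000000e+00  0.00000000e+00  0.00000000e+00  1.00000000e+00]]
```

View pics/scene0.png

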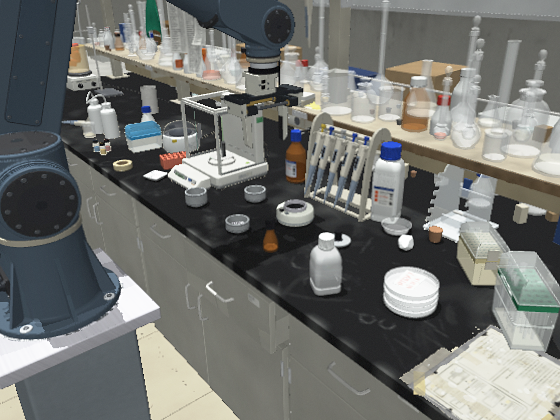

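View pics/side0.png

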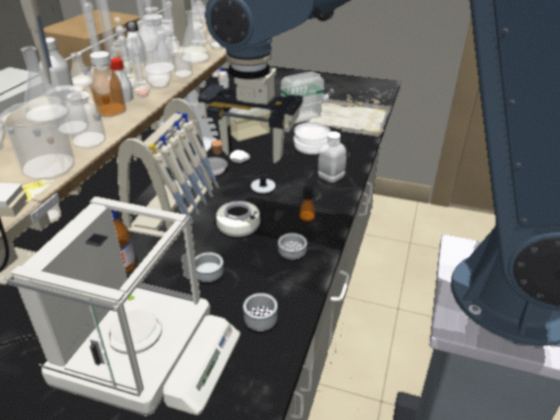

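View pics/wrist0.png

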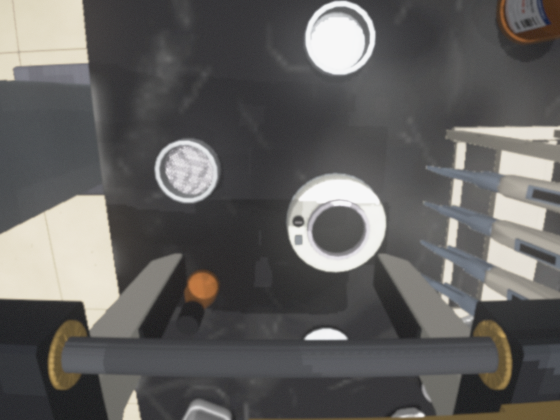

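```bash
cat > h.py <<'E'
import numpy as np,cv2
from rig import telemetry,cams
def snap(n,f=None,crop=None,scale=1):
    s=telemetry.sense();im=cams.get_image(n)
    if n=='wrist':
        M=np.array(im['mount']);R=np.array(s['ee_rot']);im['orientation']=R@M[:3,:3];im['position']=np.array(s['position'])+R@M[:3,3]
    if f:
        p=im['pixels'][:,:,::-1]
        if crop: x0,y0,x1,y1=crop;p=p[y0:y1,x0:x1]
        cv2.imwrite('pics/'+f,cv2.resize(p,None,fx=scale,fy=scale,interpolation=cv2.INTER_CUBIC))
    return im
def w(im,uv,z):
    u=cv2.undistortPoints(np.array([[uv]],float),im['intrinsics'],np.array([im['k1'],0,0,0,0.]))[0,0]
    d=im['orientation']@np.array([u[0],-u[1],-1]);p=np.array(im['position'])
    return np.round(p+d*(z-p[2])/d[2],1)
def px(im,P):
    c=np.array(im['orientation']).T@(np.array(P,float)-im['position']);a,b=c[0]/-c[2],-c[1]/-c[2]
    k=1+im['k1']*(a*a+b*b);K=im['intrinsics'];return np.round([K[0,0]*a*k+K[0,2],K[1,1]*b*k+K[1,2]],1)
E
python3 - <<'E'
from h import *
a=snap('wrist');b=snap('side','side1.png',(170,120,370,340),3.6/1.35);c=snap('scene','scene1.png',(170,160,370,310),4)
for n,uv,z in [('pan',(340,38),33),('fine',(187,170),29),('collar',(337,229),46),('drop',(203,287),70)]: print('w',n,w(a,uv,z))
for n,uv,z in [('pan',(207,262),33),('fine',(292,242),29),('coarse',(260,306),41),('collar',(238,209),46),('drop',(307,215),0),('sq',(331,177),0),('lid',(263,187),11)]: print('s',n,w(b,uv,z))
for n,uv,z in [('pan',(255,188),33),('fine',(237,219),29),('coarse',(196,190),41),('collar',(295,206),46),('drop',(270,247),0),('sq',(326,287),0),('lid',(341,240),11)]: print('c',n,w(c,uv,z))
E
```

```text
w pan [603.1 134.2  33. ]
w fine [459.6  14.8  29. ]
w collar [605.8 -39.8  46. ]
w drop [477.2 -90.3  70. ]
s pan [602.3 135.   33. ]
s fine [457.6  14.5  29. ]
s coarse [455.5 223.1  41. ]
s collar [604.3 -41.1  46. ]
s drop [ 462.9 -129.4    0. ]
s sq [ 448.  -316.5    0. ]
s lid [ 599.3 -196.8   11. ]
c pan [609.7 139.2  33. ]
c fine [460.6  14.3  29. ]
c coarse [462.7 224.   41. ]
c collar [601.5 -51.7  46. ]
c drop [ 467.3 -115.6    0. ]
c sq [ 454.3 -327.8    0. ]
c lid [ 608.9 -216.7   11. ]
```

View pics/scene1.png

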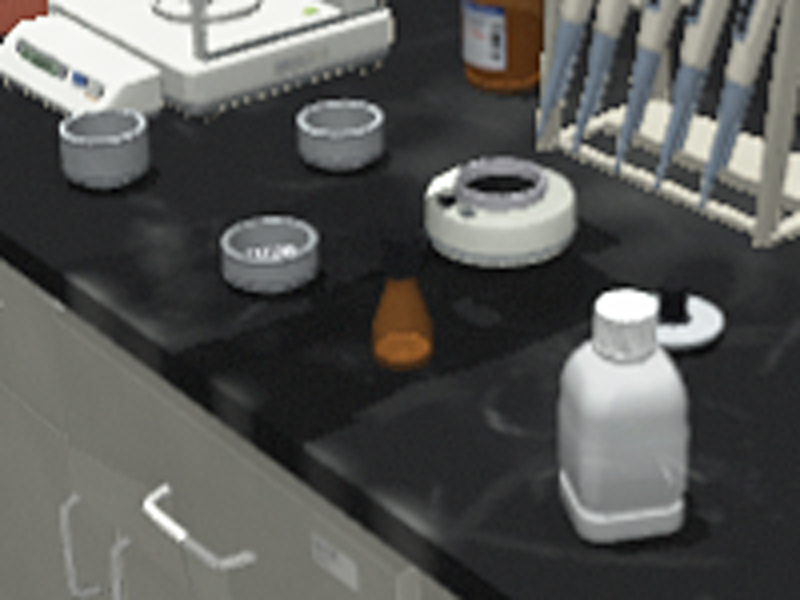

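View pics/side1.png

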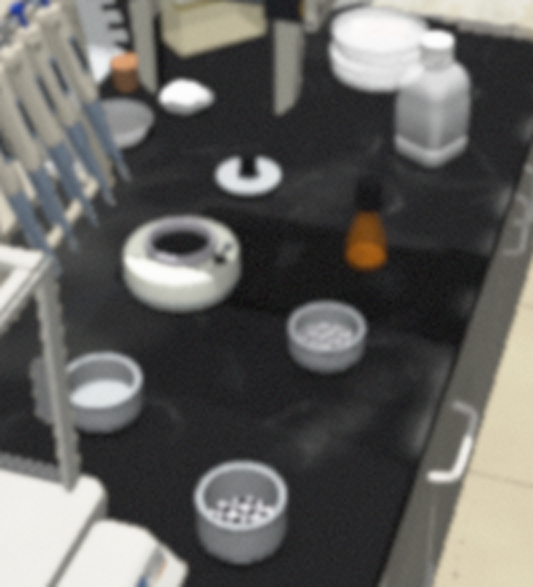

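Run:
```python
from h import *
b=snap('side');c=snap('scene');a=snap('wrist')
print('balance pillar top/base side', w(b,(196,322),40), 'keypad corner',w(b,(237,335),25),w(b,(182,408),20))
print('balance scene: corner front-right',w(c,(268,172),15),'keypad',w(c,(208,188),10),w(c,(170,172),20))
print('rack base scene',w(c,(306,197),0),w(c,(362,222),0),'side',w(b,(130,205),0),w(b,(165,225),0),w(b,(210,213),0))
print('amber scene',w(c,(295,180),0))
print('wrist rack',w(a,(448,130),0),w(a,(448,130),60),w(a,(425,170),40),w(a,(420,240),40))
print('shaker center by outline',w(a,(336,222),36))
d=px(b,(603,135,200));print(d)
```

```text
balance pillar top/base side [550.1 293.3  40. ] keypad corner [475.9 286.3  25. ] [504.4 440.9  20. ]
balance scene: corner front-right [742.3 250.7  15. ] keypad [532.3 277.3  10. ] [496.4 450.   20. ]
rack base scene [727.9  48.2   0. ] [ 733.9 -169.6    0. ] side [889.4 -32.6   0. ] [768.4  13.2   0. ] [688.4 -63.6   0. ]
amber scene [787.7 169.4   0. ]
wrist rack [724.7  52.3   0. ] [697.6  56.9  60. ] [688.7  17.5  40. ] [691.9 -53.9  40. ]
shaker center by outline [606.4 -36.2  36. ]
[199.4 193.9]
```

>>> play_rows:
  increments:
    - {"translation":[0.02,0.01,0.0],"rotation":[0,0,-8.5],"grip":0}
    - {"translation":[0.045,0.02,0.01],"rotation":[0,0,-17],"grip":0}
    - {"translation":[0.07,0.03,0.03],"rotation":[0,0,-25.5],"grip":0}
    - {"translation":[0.095,0.04,0.05],"rotation":[0,0,-34],"grip":0}
    - {"translation":[0.12,0.05,0.07],"rotation":[0,0,-42.5],"grip":0}
    - {"translation":[0.135,0.053,0.085],"rotation":[0,0,-51],"grip":0}
    - {"translation":[0.135,0.053,0.085],"rotation":[0,0,-59.5],"grip":0}
    - {"translation":[0.135,0.053,0.085],"rotation":[0,0,-68],"grip":0}
    - {"translation":[0.135,0.053,0.085],"rotation":[0,0,-76.5],"grip":0}
    - {"translation":[0.135,0.053,0.085],"rotation":[0,0,-85],"grip":0}

```text
time_s: 1.45
position: [602.9, 135.1, 133.4]
ee_rot: [[-0.997, 0.081, -0.0], [0.081, 0.997, -0.0], [0.0, -0.0, -1.0]]
contact_force: [-0.1, 0.1, 0.2]
opening: 1.0
```

>>> play_rows:
  increments:
    - {"translation":[0,0,0],"rotation":[0,0,-5],"grip":0}
    - {"translation":[0,0,0],"rotation":[0,0,-5],"grip":0}
    - {"translation":[0,0,0],"rotation":[0,0,-5],"grip":0}

```text
time_s: 1.75
position: [602.9, 135.1, 133.4]
ee_rot: [[-1.0, -0.003, -0.0], [-0.003, 1.0, 0.0], [0.0, 0.0, -1.0]]
contact_force: [0.0, -1.0, -0.0]
opening: 1.001
```

Run:
```python
from h import *
im=snap('wrist','pan.png');s=telemetry.sense();print(s['position'],s['ee_rot'],s['contact_force'],px(im,(603,135,33)))
```

```text
[602.93337504 135.10740792 133.43098528] [[-9.99993676e-01 -3.54128371e-03 -3.28963192e-04]
 [-3.54127688e-03  9.99993729e-01 -2.13386128e-05]
 [ 3.29036695e-04 -2.01735281e-05 -9.99999946e-01]] [ 0.14016616 -0.43059123  0.23600388] [278.6 210.6]
```

View pics/pan.png

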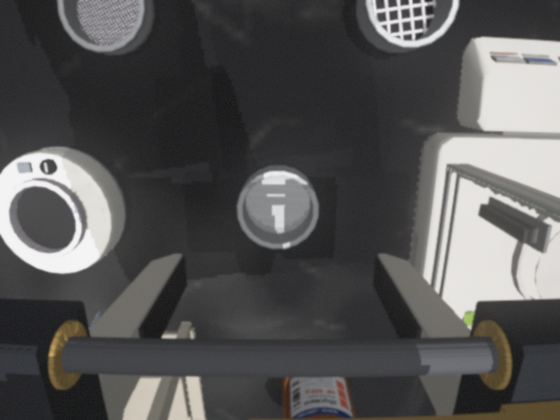

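>>> play_rows:
  increments:
    - {"translation":[-0.001,-0.045,-0.013],"rotation":[0,0,0.2],"grip":0}
    - {"translation":[-0.001,-0.09,-0.013],"rotation":[0,0,0.2],"grip":0}
    - {"translation":[-0.001,-0.135,-0.013],"rotation":[0,0,0.2],"grip":0}
    - {"translation":[-0.001,-0.165,-0.013],"rotation":[0,0,0.2],"grip":0}
    - {"translation":[-0.002,-0.175,-0.013],"rotation":[0,0,0.2],"grip":0}
    - {"translation":[-0.002,-0.175,-0.013],"rotation":[0,0,0.2],"grip":0}
    - {"translation":[-0.002,-0.175,-0.013],"rotation":[0,0,0.2],"grip":0}

```text
time_s: 2.5
position: [605.6, -38.8, 146.4]
ee_rot: [[-1.0, 0.0, -0.0], [0.0, 1.0, 0.0], [0.0, 0.0, -1.0]]
contact_force: [0.4, 0.9, 0.6]
opening: 1.0
```

Run:
```python
from h import *
im=snap('wrist','col.png',(180,110,380,260),4);s=telemetry.sense();print(s['position'],s['ee_rot'][0],px(im,(605,-40,46)))
np.savez('col.npz',**{k:im[k] for k in('pixels','position','orientation','intrinsics','k1')})
p=cv2.imread('pics/pan.png')[110:300,180:380];cv2.imwrite('pics/panc.png',cv2.resize(p,None,fx=4,fy=4)[:600])
a=cv2.imread('pics/col.png');b=cv2.imread('pics/panc.png');cv2.imwrite('pics/both.png',cv2.resize(np.hstack([b[:600,:800],a[:600,:800]]),(800,300)))
```

```text
[605.54655345 -38.50782686 146.35821792] [-9.99999673e-01 -6.41226855e-04 -4.93750235e-04] [277.1 209.7]
```

View pics/both.png

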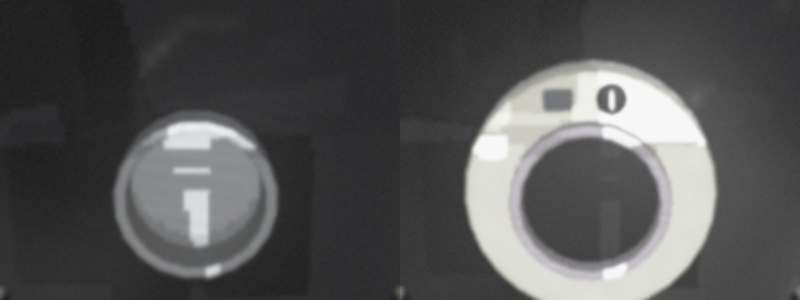

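Run:
```python
from h import *
d=dict(np.load('col.npz'));print('collar',w(d,(275.3,210.7),46))
p=dict(d);R=np.array([[-1,-.0035,-.0003],[-.0035,1,0],[.0003,0,-1]]);from rig import cams
M=cams.get_image('wrist')['mount'];p['orientation']=R@M[:3,:3];p['position']=np.array([602.93,135.11,133.43])+R@M[:3,3]
print('pan',w(p,(278,207.4),33),'fine',w(p,(106,10),29),'coarse',w(p,(411,3),41))
```

```text
collar [605.7 -41.3  46. ]
pan [600.5 134.6  33. ] fine [462.1  16.8  29. ] coarse [460.5 219.6  41. ]
```

>>> play_rows:
  increments:
    - {"translation":[0.002,0.04,0.0],"rotation":[0,0,0],"grip":0}
    - {"translation":[0.005,0.085,0.0],"rotation":[0,0,0],"grip":0}
    - {"translation":[0.005,0.13,0.02],"rotation":[0,0,0],"grip":0}
    - {"translation":[0.005,0.165,0.05],"rotation":[0,0,0],"grip":0}
    - {"translation":[0.005,0.173,0.08],"rotation":[0,0,0],"grip":0}
    - {"translation":[0.005,0.173,0.105],"rotation":[0,0,0],"grip":0}
    - {"translation":[0.005,0.173,0.125],"rotation":[0,0,0],"grip":0}
    - {"translation":[0.005,0.173,0.137],"rotation":[0,0,0],"grip":0}
    - {"translation":[0.005,0.173,0.137],"rotation":[0,0,0],"grip":0}
    - {"translation":[0.005,0.173,0.137],"rotation":[0,0,0],"grip":0}

```text
time_s: 3.6
position: [600.7, 135.0, 10.2]
ee_rot: [[-1.0, -0.001, 0.0], [-0.001, 1.0, 0.0], [-0.0, 0.0, -1.0]]
contact_force: [1.1, 0.6, 0.1]
opening: 1.0
```

>>> play_rows:
  force: 20
  increments:
    - {"translation":[0,0,0],"rotation":[0,0,0],"grip":0.25}
    - {"translation":[0,0,0],"rotation":[0,0,0],"grip":0.4}
    - {"translation":[0,0,0],"rotation":[0,0,0],"grip":0.5}
    - {"translation":[0,0,0],"rotation":[0,0,0],"grip":0.6}
    - {"translation":[0,0,0],"rotation":[0,0,0],"grip":0.6}
    - {"translation":[0,0,0],"rotation":[0,0,0],"grip":0.6}

```text
time_s: 4.2
position: [600.8, 134.9, 10.4]
ee_rot: [[-1.0, -0.001, 0.001], [-0.001, 1.0, 0.0], [-0.001, 0.0, -1.0]]
contact_force: [-1.6, -0.4, 3.6]
opening: 0.665
```

>>> play_rows:
  increments:
    - {"translation":[0,0,-0.02],"rotation":[0,0,0],"grip":0.6}
    - {"translation":[0,0,-0.05],"rotation":[0,0,0],"grip":0.6}
    - {"translation":[0,-0.02,-0.08],"rotation":[0,0,0],"grip":0.6}
    - {"translation":[-0.005,-0.06,-0.09],"rotation":[0,0,0],"grip":0.6}
    - {"translation":[-0.005,-0.1,-0.09],"rotation":[0,0,0],"grip":0.6}
    - {"translation":[-0.005,-0.14,-0.09],"rotation":[0,0,0],"grip":0.6}
    - {"translation":[-0.005,-0.165,-0.085],"rotation":[0,0,0],"grip":0.6}
    - {"translation":[-0.005,-0.176,-0.075],"rotation":[0,0,0],"grip":0.6}
    - {"translation":[-0.005,-0.176,-0.06],"rotation":[0,0,0],"grip":0.6}
    - {"translation":[-0.005,-0.176,-0.06],"rotation":[0,0,0],"grip":0.6}

```text
time_s: 5.2
position: [604.5, -39.9, 67.6]
ee_rot: [[-1.0, -0.002, -0.004], [-0.002, 1.0, 0.001], [0.004, 0.001, -1.0]]
contact_force: [-1.2, 0.1, -0.4]
opening: 0.661
```

Run:
```python
from h import *
im=snap('wrist','held.png');s=telemetry.sense();print(s['position'],s['contact_force'],px(im,(606,-41,93)))
b=snap('side','held_s.png',(170,130,310,270),4)
a=cv2.imread('pics/held.png');b=cv2.imread('pics/held_s.png');cv2.imwrite('pics/h2.png',np.hstack([a[:400,90:470],b[80:480,60:480]]))
```

```text
[605.12692387 -39.69908568  68.75026435] [ 0.36699076 -0.01209075 -0.66727947] [275.7 298.4]
```

View pics/h2.png

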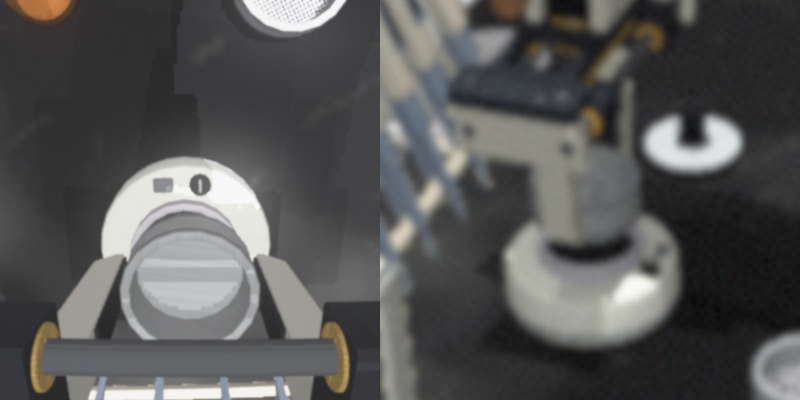

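>>> play_rows:
  increments:
    - {"translation":[-0.001,-0.0012,0.003],"rotation":[0,0,0],"grip":0.6}
    - {"translation":[-0.001,-0.0012,0.006],"rotation":[0,0,0],"grip":0.6}
    - {"translation":[-0.001,-0.0012,0.009],"rotation":[0,0,0],"grip":0.6}
    - {"translation":[-0.001,-0.0012,0.012],"rotation":[0,0,0],"grip":0.6}
    - {"translation":[-0.001,-0.0012,0.015],"rotation":[0,0,0],"grip":0.6}
    - {"translation":[-0.001,-0.0012,0.0175],"rotation":[0,0,0],"grip":0.6}
    - {"translation":[-0.001,-0.0012,0.0185],"rotation":[0,0,0],"grip":0.6}
    - {"translation":[-0.001,-0.0012,0.0185],"rotation":[0,0,0],"grip":0.6}

```text
time_s: 6.1
position: [606.6, -40.9, 51.0]
ee_rot: [[-1.0, -0.003, -0.001], [-0.003, 1.0, 0.001], [0.001, 0.001, -1.0]]
contact_force: [-0.6, 0.2, -1.9]
opening: 0.666
```

```bash
python3 -c "
from h import *
for i in range(2):s=telemetry.sense();print(s['position'],s['contact_force'],s['wrist_torque'])"
```

```text
[606.60166545 -40.93358979  50.95820556] [-0.64476363  0.16757707 -1.85477171] [ 0.12363756 -0.10648338 -0.01245665]
[606.60166545 -40.93358979  50.95820556] [-0.64476363  0.16757707 -1.85477171] [ 0.12363756 -0.10648338 -0.01245665]
```

>>> play_rows:
  increments:
    - {"translation":[0,0,0.0005],"rotation":[0,0,0],"grip":0.6}
    - {"translation":[0,0,0.001],"rotation":[0,0,0],"grip":0.6}
    - {"translation":[0,0,0.0015],"rotation":[0,0,0],"grip":0.6}
    - {"translation":[0,0,0.002],"rotation":[0,0,0],"grip":0.6}
    - {"translation":[0,0,0.0023],"rotation":[0,0,0],"grip":0.6}
    - {"translation":[0,0,0.0023],"rotation":[0,0,0],"grip":0.6}

```text
time_s: 6.7
position: [606.7, -41.0, 49.4]
ee_rot: [[-1.0, -0.003, -0.001], [-0.003, 1.0, 0.001], [0.001, 0.001, -1.0]]
contact_force: [-3.9, 0.8, 7.5]
opening: 0.662
```

>>> play_rows:
  increments:
    - {"translation":[0,0,0],"rotation":[0,0,0],"grip":0.2}
    - {"translation":[0,0,0],"rotation":[0,0,0],"grip":0.0}
    - {"translation":[0,0,0],"rotation":[0,0,0],"grip":0.0}
    - {"translation":[0,0,0],"rotation":[0,0,0],"grip":0.0}
    - {"translation":[0,0,-0.02],"rotation":[0,0,0.15],"grip":0}
    - {"translation":[0,0,-0.05],"rotation":[0,0,0.15],"grip":0}
    - {"translation":[0,0,-0.09],"rotation":[0,0,0.15],"grip":0}
    - {"translation":[0,0,-0.123],"rotation":[0,0,0.15],"grip":0}
    - {"translation":[0,0,-0.123],"rotation":[0,0,0.15],"grip":0}
    - {"translation":[0,0,-0.123],"rotation":[0,0,0.15],"grip":0}

```text
time_s: 7.7
position: [606.8, -41.0, 172.5]
ee_rot: [[-1.0, -0.0, -0.0], [-0.0, 1.0, 0.0], [0.0, 0.0, -1.0]]
contact_force: [-0.5, 0.6, -0.6]
opening: 0.995
```

Run:
```python
from h import *
im=snap('wrist','p1.png',(180,110,380,310),2);s=telemetry.sense();print(s['position'],s['ee_rot'][0],px(im,(606,-41,72)))
np.savez('p1.npz',**{k:im[k] for k in('pixels','position','orientation','intrinsics','k1')})
snap('side','p1s.png',(190,160,290,260),4)
a=cv2.imread('pics/p1.png');b=cv2.imread('pics/p1s.png');cv2.imwrite('pics/p12.png',np.hstack([a,b]))
```

```text
[606.25908243 -40.9330576  171.44107023] [-9.99997741e-01 -7.80214426e-05 -2.12424916e-03] [278.7 209.4]
```

View pics/p12.png

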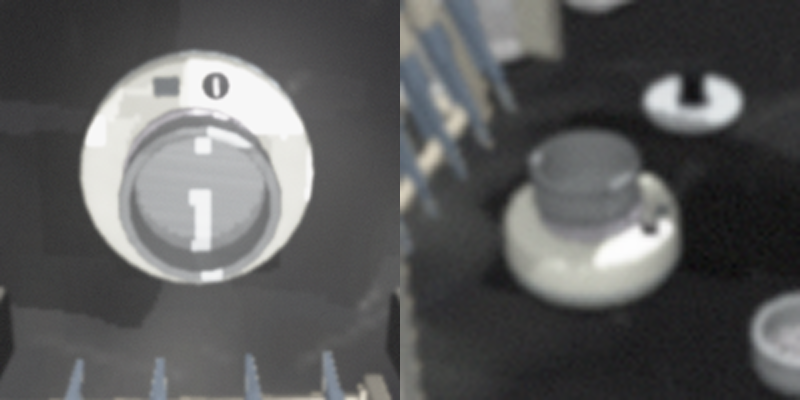

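>>> play_rows:
  increments:
    - {"translation":[0.03,0.01,0],"rotation":[0,0,0],"grip":0}
    - {"translation":[0.07,0.025,0],"rotation":[0,0,0],"grip":0}
    - {"translation":[0.11,0.04,0.02],"rotation":[0,0,0],"grip":0}
    - {"translation":[0.135,0.052,0.035],"rotation":[0,0,0],"grip":0}
    - {"translation":[0.146,0.056,0.043],"rotation":[0,0,0],"grip":0}
    - {"translation":[0.146,0.056,0.043],"rotation":[0,0,0],"grip":0}
    - {"translation":[0.146,0.056,0.043],"rotation":[0,0,0],"grip":0}

```text
time_s: 8.5
position: [460.3, 15.0, 128.2]
ee_rot: [[-1.0, -0.0, -0.004], [-0.0, 1.0, 0.001], [0.004, 0.001, -1.0]]
contact_force: [-0.3, 0.5, -0.5]
opening: 1.0
```

Run:
```python
from h import *
p=dict(np.load('p1.npz'));print(w(p,(280,209.7),72))
im=snap('wrist','f1.png',(180,110,380,310),3);s=telemetry.sense();print(s['position'],s['ee_rot'][0],px(im,(460,15,29)))
np.savez('f1.npz',**{k:im[k] for k in('pixels','position','orientation','intrinsics','k1')})
```

```text
[606.2 -40.   72. ]
[460.74969084  14.84766179 128.48934761] [-9.99996058e-01  6.47168437e-05 -2.80706572e-03] [278.6 211. ]
```

View pics/f1.png

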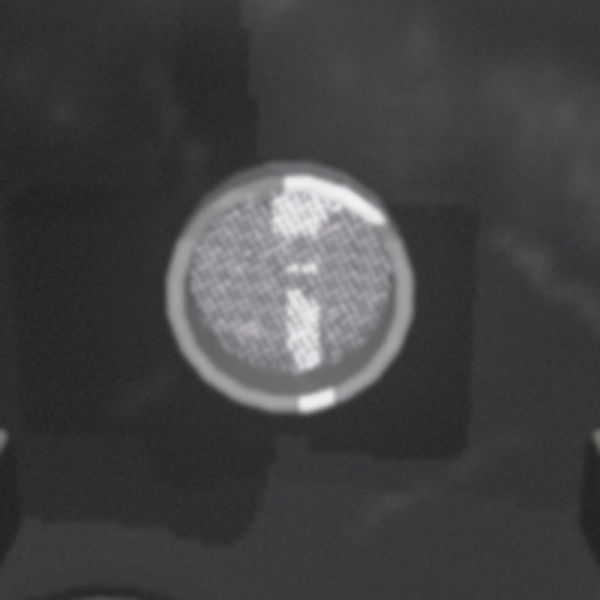

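>>> play_rows:
  increments:
    - {"translation":[0.004,-0.001,0.03],"rotation":[0,0,0],"grip":0}
    - {"translation":[0.004,-0.001,0.06],"rotation":[0,0,0],"grip":0}
    - {"translation":[0.004,-0.001,0.09],"rotation":[0,0,0],"grip":0}
    - {"translation":[0.004,-0.001,0.11],"rotation":[0,0,0],"grip":0}
    - {"translation":[0.004,-0.001,0.12],"rotation":[0,0,0],"grip":0}
    - {"translation":[0.004,-0.001,0.12],"rotation":[0,0,0],"grip":0}
    - {"translation":[0.004,-0.001,0.12],"rotation":[0,0,0],"grip":0.25}
    - {"translation":[0.004,-0.001,0.12],"rotation":[0,0,0],"grip":0.4}
    - {"translation":[0.004,-0.001,0.12],"rotation":[0,0,0],"grip":0.5}
    - {"translation":[0.004,-0.001,0.12],"rotation":[0,0,0],"grip":0.6}

```text
time_s: 9.55
position: [456.8, 13.9, 9.1]
ee_rot: [[-1.0, 0.0, -0.002], [0.0, 1.0, 0.001], [0.002, 0.001, -1.0]]
contact_force: [0.0, 0.1, -0.5]
opening: 0.709
```

>>> play_rows:
  increments:
    - {"translation":[0,0,0],"rotation":[0,0,0],"grip":0.6}
    - {"translation":[0,0,0],"rotation":[0,0,0],"grip":0.6}
    - {"translation":[0,0,0],"rotation":[0,0,0],"grip":0.6}

```text
time_s: 9.85
position: [456.8, 13.9, 9.1]
ee_rot: [[-1.0, 0.0, -0.002], [0.0, 1.0, 0.001], [0.002, 0.001, -1.0]]
contact_force: [-0.4, 0.1, -0.4]
opening: 0.667
```

>>> play_rows:
  increments:
    - {"translation":[0,0,-0.02],"rotation":[0,0,0],"grip":0.6}
    - {"translation":[0,0,-0.055],"rotation":[0,0,0],"grip":0.6}
    - {"translation":[0,0,-0.09],"rotation":[0,0,0],"grip":0.6}
    - {"translation":[-0.02,-0.007,-0.105],"rotation":[0,0,0],"grip":0.6}
    - {"translation":[-0.055,-0.02,-0.105],"rotation":[0,0,0],"grip":0.6}
    - {"translation":[-0.095,-0.035,-0.105],"rotation":[0,0,0],"grip":0.6}
    - {"translation":[-0.13,-0.047,-0.105],"rotation":[0,0,0],"grip":0.6}
    - {"translation":[-0.1495,-0.054,-0.1],"rotation":[0,0,0],"grip":0.6}
    - {"translation":[-0.1495,-0.054,-0.09],"rotation":[0,0,0],"grip":0.6}
    - {"translation":[-0.1495,-0.054,-0.085],"rotation":[0,0,0],"grip":0.6}

```text
time_s: 10.85
position: [605.2, -39.9, 92.2]
ee_rot: [[-1.0, 0.0, -0.004], [0.0, 1.0, 0.001], [0.004, 0.001, -1.0]]
contact_force: [-0.2, 0.7, -1.1]
opening: 0.664
```

>>> play_rows:
  increments:
    - {"translation":[0,0,0],"rotation":[0,0,0],"grip":0.6}
    - {"translation":[0,0,0],"rotation":[0,0,0],"grip":0.6}

```text
time_s: 11.05
position: [604.3, -39.5, 92.1]
ee_rot: [[-1.0, -0.0, -0.005], [-0.0, 1.0, 0.001], [0.005, 0.001, -1.0]]
contact_force: [0.1, -0.4, -0.8]
opening: 0.663
```

>>> play_rows:
  increments:
    - {"translation":[-0.002,-0.0007,0.003],"rotation":[0,0,0],"grip":0.6}
    - {"translation":[-0.002,-0.0007,0.006],"rotation":[0,0,0],"grip":0.6}
    - {"translation":[-0.002,-0.0007,0.009],"rotation":[0,0,0],"grip":0.6}
    - {"translation":[-0.002,-0.0007,0.012],"rotation":[0,0,0],"grip":0.6}
    - {"translation":[-0.002,-0.0007,0.0145],"rotation":[0,0,0],"grip":0.6}
    - {"translation":[-0.002,-0.0007,0.0165],"rotation":[0,0,0],"grip":0.6}
    - {"translation":[-0.002,-0.0007,0.0175],"rotation":[0,0,0],"grip":0.6}
    - {"translation":[-0.002,-0.0007,0.018],"rotation":[0,0,0],"grip":0.6}
    - {"translation":[-0.002,-0.0007,0.0185],"rotation":[0,0,0],"grip":0.6}

```text
time_s: 11.95
position: [606.2, -40.2, 74.1]
ee_rot: [[-1.0, -0.0, -0.005], [-0.0, 1.0, 0.001], [0.005, 0.001, -1.0]]
contact_force: [-4.0, 0.8, 9.0]
opening: 0.667
```

Seated at exactly the expected height with 9 N. Release and look.

>>> play_rows:
  increments:
    - {"translation":[0,0,0],"rotation":[0,0,0],"grip":0.2}
    - {"translation":[0,0,0],"rotation":[0,0,0],"grip":0.0}
    - {"translation":[0,0,0],"rotation":[0,0,0],"grip":0.0}
    - {"translation":[0,0,0],"rotation":[0,0,0],"grip":0.0}
    - {"translation":[0,0,-0.02],"rotation":[0,0,0],"grip":0}
    - {"translation":[0,0,-0.05],"rotation":[0,0,0],"grip":0}
    - {"translation":[0,0,-0.09],"rotation":[0,0,0],"grip":0}
    - {"translation":[0,0,-0.12],"rotation":[0,0,0],"grip":0}
    - {"translation":[0,0,-0.12],"rotation":[0,0,0],"grip":0}
    - {"translation":[0,0,-0.12],"rotation":[0,0,0],"grip":0}

```text
time_s: 12.95
position: [606.8, -40.3, 194.1]
ee_rot: [[-1.0, -0.0, -0.005], [-0.0, 1.0, 0.001], [0.005, 0.001, -1.0]]
contact_force: [0.5, -0.3, -0.4]
opening: 1.003
```

Run:
```python
from h import *
im=snap('wrist','q1.png',(180,110,380,310),2);s=telemetry.sense();print(s['position'],s['ee_rot'][:2],px(im,(606.2,-40,94)))
np.savez('q1.npz',**{k:im[k] for k in('pixels','position','orientation','intrinsics','k1')})
snap('side','q1s.png',(190,160,290,260),4)
a=cv2.imread('pics/q1.png');b=cv2.imread('pics/q1s.png');cv2.imwrite('pics/q12.png',np.hstack([a,b]))
```

```text
[606.35764223 -40.28072224 193.1535792 ] [[-9.99978699e-01 -8.48986024e-05 -6.52643218e-03]
 [-9.50953062e-05  9.99998775e-01  1.56207586e-03]] [279.  210.4]
```

View pics/q12.png

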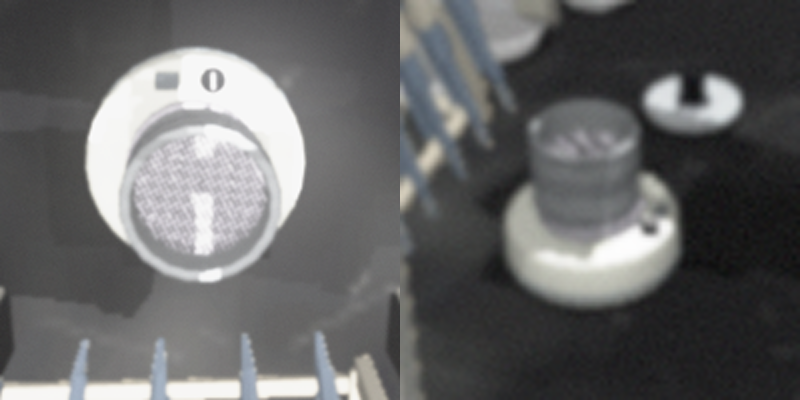

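>>> play_rows:
  increments:
    - {"translation":[0.03,0.01,0],"rotation":[0.1,-0.37,0],"grip":0}
    - {"translation":[0.065,0.03,0],"rotation":[0.1,-0.37,0],"grip":0}
    - {"translation":[0.1,0.06,0],"rotation":[0.1,-0.37,0],"grip":0}
    - {"translation":[0.13,0.095,0],"rotation":[0.1,-0.37,0],"grip":0}
    - {"translation":[0.146,0.135,0.01],"rotation":[0.1,-0.37,0],"grip":0}
    - {"translation":[0.146,0.18,0.02],"rotation":[0.1,-0.37,0],"grip":0}
    - {"translation":[0.146,0.22,0.035],"rotation":[0.1,-0.37,0],"grip":0}
    - {"translation":[0.146,0.25,0.045],"rotation":[0.1,-0.37,0],"grip":0.15}
    - {"translation":[0.146,0.262,0.053],"rotation":[0.1,-0.37,0],"grip":0.15}
    - {"translation":[0.146,0.262,0.053],"rotation":[0.1,-0.37,0],"grip":0.15}

```text
time_s: 14.05
position: [458.7, 222.3, 139.5]
ee_rot: [[-1.0, -0.002, -0.004], [-0.002, 1.0, -0.001], [0.004, -0.001, -1.0]]
contact_force: [0.4, -0.8, 0.6]
opening: 0.858
```

Run:
```python
from h import *
p=dict(np.load('q1.npz'));print(w(p,(280,209.7),94))
im=snap('wrist','c1.png',(150,90,400,290),3);s=telemetry.sense();print(s['position'],s['ee_rot'],px(im,(460,222,41)))
np.savez('c1.npz',**{k:im[k] for k in('pixels','position','orientation','intrinsics','k1')})
```

```text
[605.7 -39.2  94. ]
[459.20024569 221.39057015 140.29497993] [[-0.999995   -0.00108983 -0.00296982]
 [-0.00108671  0.99999885 -0.00105455]
 [ 0.00297097 -0.00105131 -0.99999503]] [278.5 213.3]
```

View pics/c1.png

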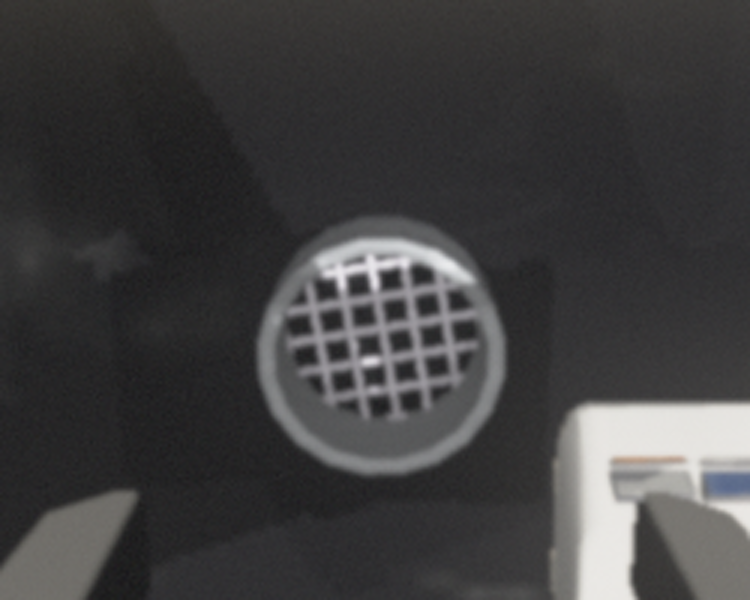

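Run:
```python
from h import *
p=dict(np.load('c1.npz'));print(w(p,(277.2,208.7),41),'keypad',w(p,(336,226),20),w(p,(342,224),30),w(p,(334,280),0))
```

```text
[456.4 221.   41. ] keypad [477.1 269.   20. ] [472. 272.  30.] [536.4 273.    0. ]
```

>>> play_rows:
  increments:
    - {"translation":[0.003,0,0.0],"rotation":[0,-0.17,-8],"grip":0.2}
    - {"translation":[0.003,0,0.01],"rotation":[0,-0.17,-15],"grip":0.2}
    - {"translation":[0.003,0,0.03],"rotation":[0,-0.17,-20],"grip":0.2}
    - {"translation":[0.003,0,0.06],"rotation":[0,-0.17,-20],"grip":0.2}
    - {"translation":[0.003,0,0.08],"rotation":[0,-0.17,-20],"grip":0.2}
    - {"translation":[0.003,0,0.085],"rotation":[0,-0.17,-20],"grip":0.2}
    - {"translation":[0.003,0,0.085],"rotation":[0,-0.17,-20],"grip":0.2}

```text
time_s: 14.8
position: [456.0, 220.3, 55.4]
ee_rot: [[-0.94, -0.342, -0.001], [-0.342, 0.94, -0.001], [0.001, -0.001, -1.0]]
contact_force: [-0.4, -0.5, 0.1]
opening: 0.8
```

>>> play_rows:
  increments:
    - {"translation":[-0.0006,0.0005,0.02],"rotation":[0,0,0],"grip":0.2}
    - {"translation":[-0.0006,0.0005,0.037],"rotation":[0,0,0],"grip":0.2}
    - {"translation":[-0.0006,0.0005,0.0455],"rotation":[0,0,0],"grip":0.2}
    - {"translation":[-0.0006,0.0005,0.0455],"rotation":[0,0,0],"grip":0.2}
    - {"translation":[-0.0006,0.0005,0.0455],"rotation":[0,0,0],"grip":0.3}
    - {"translation":[-0.0006,0.0005,0.0455],"rotation":[0,0,0],"grip":0.4}
    - {"translation":[-0.0006,0.0005,0.0455],"rotation":[0,0,0],"grip":0.5}
    - {"translation":[-0.0006,0.0005,0.0455],"rotation":[0,0,0],"grip":0.6}
    - {"translation":[-0.0006,0.0005,0.0455],"rotation":[0,0,0],"grip":0.6}
    - {"translation":[-0.0006,0.0005,0.0455],"rotation":[0,0,0],"grip":0.6}

```text
time_s: 15.8
position: [457.0, 221.1, 10.8]
ee_rot: [[-0.94, -0.342, 0.001], [-0.342, 0.94, -0.001], [-0.0, -0.001, -1.0]]
contact_force: [-0.6, -0.6, 7.7]
opening: 0.659
```

>>> play_rows:
  increments:
    - {"translation":[0,0,-0.015],"rotation":[0,0,0],"grip":0.6}
    - {"translation":[0,0,-0.04],"rotation":[0,0,0],"grip":0.6}
    - {"translation":[0,0,-0.075],"rotation":[0,0,5],"grip":0.6}
    - {"translation":[0,0,-0.11],"rotation":[0,0,12],"grip":0.6}
    - {"translation":[-0.005,-0.03,-0.125],"rotation":[0,0,18],"grip":0.6}
    - {"translation":[-0.012,-0.07,-0.125],"rotation":[0,0,20],"grip":0.6}
    - {"translation":[-0.019,-0.11,-0.125],"rotation":[0,0,20],"grip":0.6}
    - {"translation":[-0.026,-0.15,-0.125],"rotation":[0,0,20],"grip":0.6}
    - {"translation":[-0.031,-0.18,-0.125],"rotation":[0,0,20],"grip":0.6}
    - {"translation":[-0.034,-0.195,-0.125],"rotation":[0,0,20],"grip":0.6}

```text
time_s: 16.8
position: [556.4, 47.5, 136.1]
ee_rot: [[-1.0, 0.002, 0.001], [0.002, 1.0, -0.001], [-0.001, -0.001, -1.0]]
contact_force: [-0.7, 0.5, -1.3]
opening: 0.663
```

>>> play_rows:
  increments:
    - {"translation":[-0.02,-0.035,0],"rotation":[0,0,-0.1],"grip":0.6}
    - {"translation":[-0.037,-0.065,0],"rotation":[0,0,-0.1],"grip":0.6}
    - {"translation":[-0.047,-0.082,0.005],"rotation":[0,0,-0.1],"grip":0.6}
    - {"translation":[-0.05,-0.087,0.012],"rotation":[0,0,-0.1],"grip":0.6}
    - {"translation":[-0.05,-0.087,0.018],"rotation":[0,0,-0.1],"grip":0.6}
    - {"translation":[-0.05,-0.087,0.018],"rotation":[0,0,-0.1],"grip":0.6}
    - {"translation":[-0.05,-0.087,0.018],"rotation":[0,0,-0.1],"grip":0.6}

```text
time_s: 17.5
position: [605.7, -38.3, 118.1]
ee_rot: [[-1.0, -0.001, 0.0], [-0.001, 1.0, -0.0], [-0.0, -0.0, -1.0]]
contact_force: [0.4, 0.4, -1.4]
opening: 0.659
```

Correct (+0.8, −1.3) and descend 20 mm to 97.8.

>>> play_rows:
  increments:
    - {"translation":[-0.0008,-0.0013,0.003],"rotation":[0,0,0],"grip":0.6}
    - {"translation":[-0.0008,-0.0013,0.006],"rotation":[0,0,0],"grip":0.6}
    - {"translation":[-0.0008,-0.0013,0.009],"rotation":[0,0,0],"grip":0.6}
    - {"translation":[-0.0008,-0.0013,0.012],"rotation":[0,0,0],"grip":0.6}
    - {"translation":[-0.0008,-0.0013,0.015],"rotation":[0,0,0],"grip":0.6}
    - {"translation":[-0.0008,-0.0013,0.0175],"rotation":[0,0,0],"grip":0.6}
    - {"translation":[-0.0008,-0.0013,0.019],"rotation":[0,0,0],"grip":0.6}
    - {"translation":[-0.0008,-0.0013,0.02],"rotation":[0,0,0],"grip":0.6}
    - {"translation":[-0.0008,-0.0013,0.0205],"rotation":[0,0,0],"grip":0.6}

```text
time_s: 18.4
position: [606.6, -39.6, 97.8]
ee_rot: [[-1.0, -0.001, 0.0], [-0.001, 1.0, -0.0], [-0.0, -0.0, -1.0]]
contact_force: [-2.3, 0.1, 4.2]
opening: 0.663
```

>>> play_rows:
  increments:
    - {"translation":[0,0,0],"rotation":[0,0,0],"grip":0.2}
    - {"translation":[0,0,0],"rotation":[0,0,0],"grip":0.0}
    - {"translation":[0,0,0],"rotation":[0,0,0],"grip":0.0}
    - {"translation":[0,0,0],"rotation":[0,0,0],"grip":0.0}
    - {"translation":[0,0,-0.02],"rotation":[0,0,0],"grip":0}
    - {"translation":[0,0,-0.05],"rotation":[0,0,0],"grip":0}
    - {"translation":[0,0,-0.09],"rotation":[0,0,0],"grip":0}
    - {"translation":[0,0,-0.13],"rotation":[0,0,0],"grip":0}
    - {"translation":[0,0,-0.13],"rotation":[0,0,0],"grip":0}
    - {"translation":[0,0,-0.13],"rotation":[0,0,0],"grip":0}

```text
time_s: 19.4
position: [606.7, -39.6, 228.2]
ee_rot: [[-1.0, -0.001, 0.002], [-0.001, 1.0, -0.001], [-0.002, -0.001, -1.0]]
contact_force: [0.7, 0.1, -1.4]
opening: 1.003
```

Run:
```python
from h import *
im=snap('wrist','r1.png',(180,110,380,310),2);s=telemetry.sense();print(s['position'],s['ee_rot'][:2],px(im,(606.2,-40,128)))
np.savez('r1.npz',**{k:im[k] for k in('pixels','position','orientation','intrinsics','k1')})
snap('side','r1s.png',(190,140,290,240),4)
a=cv2.imread('pics/r1.png');b=cv2.imread('pics/r1s.png');cv2.imwrite('pics/r12.png',np.hstack([a,b]))
```

```text
[606.11058264 -39.53144594 226.95623279] [[-9.99998888e-01 -1.26621299e-03 -7.87532684e-04]
 [-1.26595783e-03  9.99999146e-01 -3.24413972e-04]] [278.2 209.7]
```

View pics/r12.png

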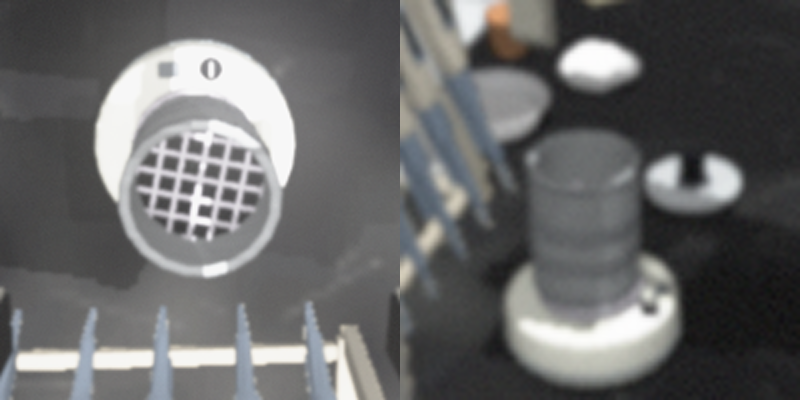

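>>> play_rows:
  increments:
    - {"translation":[0,-0.03,0],"rotation":[0,0,0.07],"grip":0}
    - {"translation":[0.002,-0.07,0],"rotation":[0,0,0.07],"grip":0}
    - {"translation":[0.002,-0.11,0.01],"rotation":[0,0,0.07],"grip":0}
    - {"translation":[0.002,-0.145,0.03],"rotation":[0,0,0.07],"grip":0}
    - {"translation":[0.002,-0.1675,0.06],"rotation":[0,0,0.07],"grip":0.3}
    - {"translation":[0.002,-0.1675,0.085],"rotation":[0,0,0.07],"grip":0.4}
    - {"translation":[0.002,-0.1675,0.092],"rotation":[0,0,0.07],"grip":0.4}
    - {"translation":[0.002,-0.1675,0.092],"rotation":[0,0,0.07],"grip":0.4}
    - {"translation":[0.002,-0.1675,0.092],"rotation":[0,0,0.07],"grip":0.4}

```text
time_s: 20.4
position: [604.4, -206.7, 135.2]
ee_rot: [[-1.0, -0.001, -0.001], [-0.001, 1.0, -0.0], [0.001, -0.0, -1.0]]
contact_force: [-0.4, 0.3, 0.6]
opening: 0.629
```

Run:
```python
from h import *
p=dict(np.load('r1.npz'));print(w(p,(280,209.4),128))
im=snap('wrist','l1.png',(130,60,430,285),2.6);s=telemetry.sense();print(s['position'],s['ee_rot'],px(im,(604,-207,11)),px(im,(604,-207,35)))
np.savez('l1.npz',**{k:im[k] for k in('pixels','position','orientation','intrinsics','k1')})
```

```text
[605.9 -38.7 128. ]
[ 604.57273891 -206.70570742  135.62541901] [[-9.99999571e-01 -8.17114778e-04 -4.36832745e-04]
 [-8.16782424e-04  9.99999377e-01 -7.60462687e-04]
 [ 4.37453858e-04 -7.60105563e-04 -9.99999615e-01]] [278.4 201.6] [278.3 210.1]
```

View pics/l1.png

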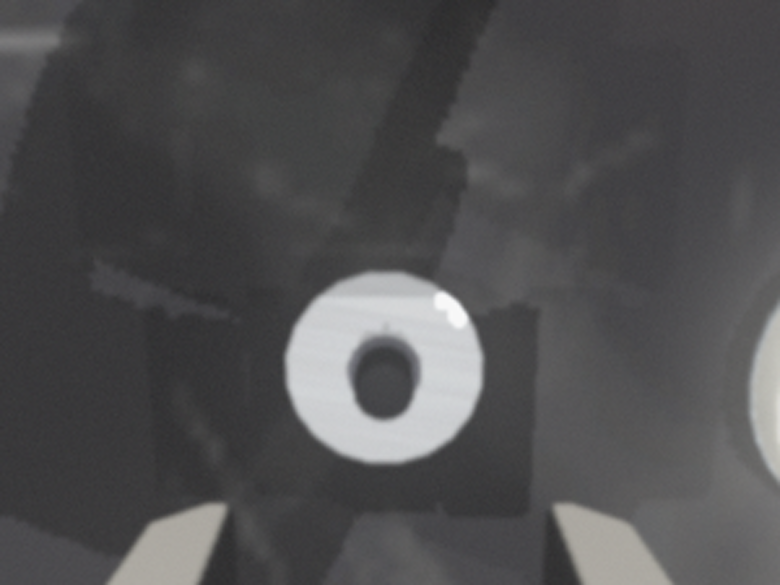

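>>> play_rows:
  increments:
    - {"translation":[0.0006,-0.0006,0.03],"rotation":[0,0,0],"grip":0.4}
    - {"translation":[0.0006,-0.0006,0.065],"rotation":[0,0,0],"grip":0.4}
    - {"translation":[0.0006,-0.0006,0.095],"rotation":[0,0,0],"grip":0.4}
    - {"translation":[0.0006,-0.0006,0.115],"rotation":[0,0,0],"grip":0.4}
    - {"translation":[0.0006,-0.0006,0.121],"rotation":[0,0,0],"grip":0.4}
    - {"translation":[0.0006,-0.0006,0.121],"rotation":[0,0,0],"grip":0.6}
    - {"translation":[0.0006,-0.0006,0.121],"rotation":[0,0,0],"grip":0.7}
    - {"translation":[0.0006,-0.0006,0.121],"rotation":[0,0,0],"grip":0.8}
    - {"translation":[0.0006,-0.0006,0.121],"rotation":[0,0,0],"grip":0.9}
    - {"translation":[0.0006,-0.0006,0.121],"rotation":[0,0,0],"grip":0.95}

```text
time_s: 21.45
position: [604.2, -207.5, 15.3]
ee_rot: [[-1.0, -0.001, 0.0], [-0.001, 1.0, -0.001], [-0.0, -0.001, -1.0]]
contact_force: [-0.6, -0.1, 1.1]
opening: 0.22
```

>>> play_rows:
  increments:
    - {"translation":[0,0,0],"rotation":[0,0,0],"grip":1}
    - {"translation":[0,0,0],"rotation":[0,0,0],"grip":1}
    - {"translation":[0,0,0],"rotation":[0,0,0],"grip":1}
    - {"translation":[0,0,0],"rotation":[0,0,0],"grip":1}

```text
time_s: 21.85
position: [604.2, -207.5, 15.2]
ee_rot: [[-1.0, -0.001, 0.0], [-0.001, 1.0, -0.001], [-0.0, -0.001, -1.0]]
contact_force: [0.5, 1.0, -0.2]
opening: 0.186
```

>>> play_rows:
  increments:
    - {"translation":[0,0,-0.02],"rotation":[0,0,0],"grip":1}
    - {"translation":[0,0,-0.06],"rotation":[0,0,0],"grip":1}
    - {"translation":[0,0,-0.1],"rotation":[0,0,0],"grip":1}
    - {"translation":[0,0,-0.135],"rotation":[0,0,0],"grip":1}
    - {"translation":[0,0.025,-0.145],"rotation":[0,0,0],"grip":1}
    - {"translation":[-0.001,0.065,-0.145],"rotation":[0,0,0],"grip":1}
    - {"translation":[-0.002,0.11,-0.145],"rotation":[0,0,0],"grip":1}
    - {"translation":[-0.002,0.145,-0.145],"rotation":[0,0,0],"grip":1}
    - {"translation":[-0.002,0.165,-0.143],"rotation":[0,0,0],"grip":1}
    - {"translation":[-0.002,0.168,-0.14],"rotation":[0,0,0],"grip":1}

```text
time_s: 22.85
position: [605.9, -37.2, 155.1]
ee_rot: [[-1.0, -0.003, 0.0], [-0.003, 1.0, -0.001], [-0.0, -0.001, -1.0]]
contact_force: [0.8, -0.9, -0.9]
opening: 0.185
```

>>> play_rows:
  increments:
    - {"translation":[0,0,0],"rotation":[0,0,0],"grip":1}
    - {"translation":[0,0,0],"rotation":[0,0,0],"grip":1}

```text
time_s: 23.05
position: [605.9, -37.9, 155.0]
ee_rot: [[-1.0, -0.003, 0.0], [-0.003, 1.0, -0.001], [-0.0, -0.001, -1.0]]
contact_force: [-1.1, 0.3, -1.1]
opening: 0.187
```

Run:
```python
from h import *
s=telemetry.sense();print(s['position'],s['ee_rot'],s['contact_force'])
snap('side','t1.png',(180,100,300,250),3.3);snap('scene','t2.png',(235,110,355,260),3.3)
a=cv2.imread('pics/t1.png');b=cv2.imread('pics/t2.png');cv2.imwrite('pics/t12.png',np.hstack([a,b]))
```

```text
[605.90430467 -37.8714748  154.95671851] [[-9.99995980e-01 -2.83276184e-03  1.20700299e-04]
 [-2.83286633e-03  9.99995605e-01 -8.74557983e-04]
 [-1.18222354e-04 -8.74896395e-04 -9.99999610e-01]] [-1.13416597  0.2929382  -1.0994125 ]
```

View pics/t12.png

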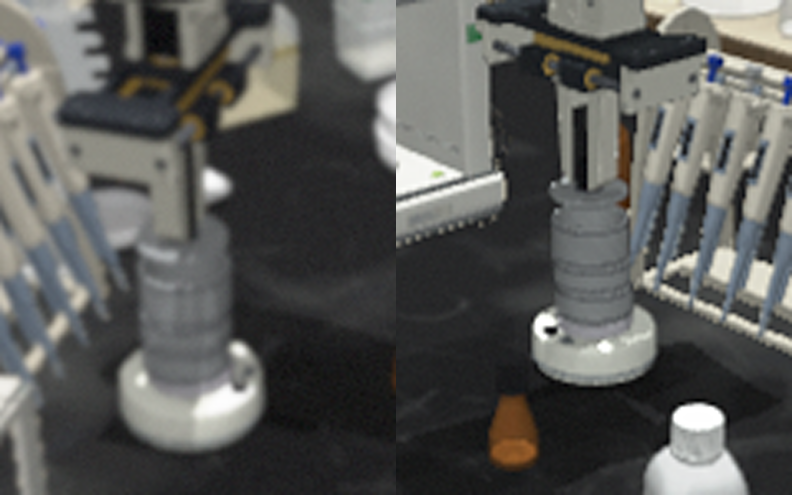

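>>> play_rows:
  increments:
    - {"translation":[-0.0003,-0.001,0.003],"rotation":[0,0,0],"grip":1}
    - {"translation":[-0.0003,-0.001,0.006],"rotation":[0,0,0],"grip":1}
    - {"translation":[-0.0003,-0.001,0.009],"rotation":[0,0,0],"grip":1}
    - {"translation":[-0.0003,-0.001,0.012],"rotation":[0,0,0],"grip":1}
    - {"translation":[-0.0003,-0.001,0.015],"rotation":[0,0,0],"grip":1}
    - {"translation":[-0.0003,-0.001,0.017],"rotation":[0,0,0],"grip":1}
    - {"translation":[-0.0003,-0.001,0.0183],"rotation":[0,0,0],"grip":1}
    - {"translation":[-0.0003,-0.001,0.019],"rotation":[0,0,0],"grip":1}
    - {"translation":[-0.0003,-0.001,0.0193],"rotation":[0,0,0],"grip":1}

```text
time_s: 24.05
position: [606.4, -39.2, 136.2]
ee_rot: [[-1.0, -0.002, 0.001], [-0.002, 1.0, -0.001], [-0.001, -0.001, -1.0]]
contact_force: [-2.1, 0.3, 3.9]
opening: 0.188
```

>>> play_rows:
  increments:
    - {"translation":[0,0,0],"rotation":[0,0,0],"grip":0.7}
    - {"translation":[0,0,0],"rotation":[0,0,0],"grip":0.5}
    - {"translation":[0,0,0],"rotation":[0,0,0],"grip":0.4}
    - {"translation":[0,0,0],"rotation":[0,0,0],"grip":0.4}
    - {"translation":[0,0,-0.02],"rotation":[0,0,0],"grip":0.4}
    - {"translation":[0,0,-0.05],"rotation":[0,0,0],"grip":0.4}
    - {"translation":[0,0,-0.09],"rotation":[0,0,0],"grip":0.4}
    - {"translation":[0.03,0,-0.1],"rotation":[0,0,0],"grip":0.4}
    - {"translation":[0.06,0,-0.1],"rotation":[0,0,0],"grip":0.4}
    - {"translation":[0.06,0,-0.1],"rotation":[0,0,0],"grip":0.4}

```text
time_s: 25.05
position: [544.0, -39.1, 236.7]
ee_rot: [[-1.0, -0.002, 0.0], [-0.002, 1.0, -0.001], [-0.0, -0.001, -1.0]]
contact_force: [0.9, -0.9, 0.1]
opening: 0.602
```

Run:
```python
from h import *
s=telemetry.sense();print(s['position'],s['contact_force'])
snap('side','z1.png',(180,110,380,260),2);snap('scene','z2.png',(200,150,370,300),2.35)
a=cv2.imread('pics/z1.png');b=cv2.imread('pics/z2.png');cv2.imwrite('pics/z12.png',np.hstack([a[:300],cv2.resize(b,(400,353))[:300]]))
```

```text
[544.02854864 -39.0833604  236.68466929] [ 0.90881713 -0.8532772   0.1349334 ]
```

View pics/z12.png

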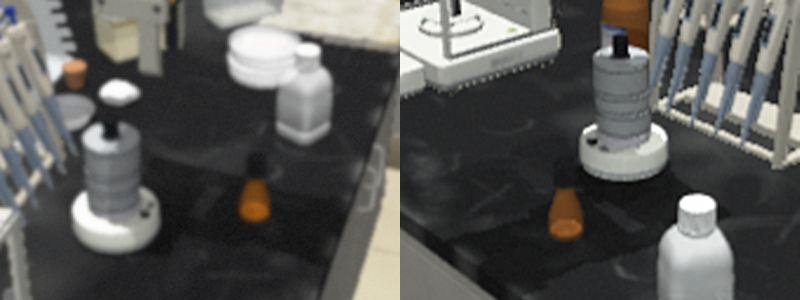

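The side view shows the stack upright at (112,175) with the lid flat on top. Both bottles are standing in their original places, and the gripper is clear of everything.

```bash
python3 -c "
from rig import manip
print(manip.finish_job())"
```

```text
the job is handed in; nothing more can be done
None
```

The sieve set is assembled on the shaker in the order asked: receiver pan, fine-mesh sieve, coarse-mesh sieve, lid. I handed the job in at about 25 s of robot time.

- **Seating:** each piece came down to the tool height expected for fully home, at 49.4, 74.1, 97.8 and 136.2 mm. Contact force on seating was 4 to 9 N.
- **Final check:** the last side and scene pictures show the stack upright with the lid flat and the gripper clear of it. Both bottles are standing where they were, judged by eye rather than measured.
- **Disagreements:** none of my checks failed. The camera readings of the stack axis drifted by about 2 to 3 mm in y between stages, close to the stated camera accuracy. There was also a brief unexplained 7.7 N upward force while gripping the coarse sieve, which was gone once it was lifted.

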